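# Release a round bar from the feeder gate and butt it against the stop

## Robot

A 7-joint arm with a two-finger parallel gripper is mounted at the origin on a cart in front of the work surface, level with it; the furniture and walls round the work are solid. World frame = base frame: x ahead of the robot, y to its left, z up, the work surface at z = 0. Lengths are in m, angles in rad, forces in N, time in s.
With the tool pointing down it reaches from about 0.4 to 0.9 m from the base axis. Payload 5.6 kg.
Tool frame: the origin (TCP) lies at the very end of the fingers, on their centre line; the grasp point (between the pads) lies 19 mm behind it; z points along the fingers, y is the line along which they close (so a half turn about z gives the same grasp; the last joint's range is limited). The gripper opens to 92 mm and grips with 3 to 60 N. Pads are 20 mm wide; open, the fingers measure 128 mm over their backs; the gripper's body (75 mm by 189 mm) begins 69 mm behind the grasp point.
Start: joints at [-1.189, 0.468, -0.012, 1.603, 0.006, 1.071, -0.056], TCP at [0.268, 0.592, 0.177] pointing down, gripper open.
Joint ranges: [-2.53, 2.53], [-0.31, 2.02], [-1.57, 1.55], [0.28, 2.44], [-1.29, 4.43], [0.15, 1.84], [-2.92, 2.92]. Speed limits (rad/s): [2.57, 2.57, 3.14, 3.14, 3.14, 3.14, 3.14].

## Interface

Orientations are given as a rotation vector (axis times angle).
In Python, from cell import * gives the robot as it stands.
- The arm moves only by the tool jog_arm, never from a script. Its argument "targets" is a list of rows, each an object with "xyz": the shift along the tool's x, y, z in m, a list of three; "yaw": the turn about the tool's z in degrees. A call has 1 to 10 rows; each row is the pose to reach, as a shift and turn from the pose commanded when the call began, along the tool's axes at that moment; what a row does not reach only later rows make up. A row lasts 1/8 s, in which the tool goes at most 62.5 mm and 10.7 degrees, less where a joint would pass 70% of its speed; a pose out of reach is approached as far as the arm can. A call with a gripper value outside its range is refused whole. "grip" is the opening, from 0 (shut) to 1 (fully open), set as the call begins (left out, the last holds). The fingers move at their own pace and stop on an object; "newtons" is the grip in N (left out, the last holds). Time passes only in rows, so rows that repeat a pose let the fingers close. It gives the time, the measured TCP pose, the force, the opening and the grip force at its end, in the units of the state.
- sense(): the state, without advancing time (a new reading comes with each control period).
- get_image(name): name is "side" or "top"; returns (picture, depth): 384x512x3 uint8, blue, green, red; 384x512 float32, m along the optical axis (not along the pixel's ray), 0 where there is no reading.
- camera_params(name): a dict with "fx", "fy", "cx", "cy" (pixels), "dist_coeffs" ([k1, k2, p1, p2, k3] as OpenCV has them; the pictures are not rectified), "eye" and "rotation" of the camera in the world. Camera axes: x right, y up, looking along -z (the intrinsics and any distortion apply to the point x, -y, -z); pixel columns grow to the right and rows downward; lengths in m; the calibration is good to about 2 mm. A picture is of the moment at which its call begins. camera_params takes no time and is no camera call.
- finish_job(): hands the job in; it is judged then, once.
The state is a dict: "t": time; "joint_positions": joint angles; "dq": joint speeds; "joint_torque": joint torques, N m; "ee_pos": TCP position; "eef_rot": TCP orientation; "ft_force": force on the tool from outside, world axes, zero at the start; "torque": the same for the moment, N m; "finger_gap": opening from 0.0 (shut) to 1.0 (fully open); "finger_force": force on a finger pad.
Only numpy, scipy, OpenCV 4.12 (cv2) and the standard library are available. Lean on these libraries where they do the work, as an engineer would, in place of code of your own. Each camera call takes 0.05 s, during which the arm holds its last target. There are 200 camera calls.

## Task

Press down the paddle of the rocking lever beside the bar feeder so that its gate lifts and the round bar rolls down to the lip at the bottom, then let go so that the gate drops shut again. Then, with the fingertips, push the bar lengthwise along the lip until its far end butts against the end stop. Pick nothing up, do not touch the bar while it is still behind the gate, leave the small parts lying around the feeder alone, and finish clear of everything.

Things in the scene. Friction and masses are not known exactly. Their poses are not given: they have to be found in the camera images.
- feeder: Steel bar feeder bolted to the table, base 220 (x) x 235 (y) mm. Origin on the table surface; x points uphill (roughly away from the robot), y left, z up. Its feed plate slopes at 0.21 rad: upper surface at z = 18 mm at x = -70 and 56 mm at x = 108; y = -120 to +80. Side walls at y = +/-80 (x = 12 to 108) and a back wall at x = 108, 27 mm high, box in the upper part; the lower part is open on the left.
- lip_end (a point): Top of the left (+y) end of the lip, the 12 mm high, 5 mm thick rail at the bottom of the slope on which the bar comes to rest. The lip runs from y = -115 to +20 mm at x = -65 mm of the feeder.
- stop_face (a point): Point on the face of the end stop that the bar's end must meet, on the line of a bar lying against the lip, at the height of the bar's axis; at (-52, -110, 30) mm of the feeder. Axes as the feeder's; the face is square to y and looks to +y. The stop block stands 31 mm high above the plate.
- paddle_top (a point): Centre of the upper face of the paddle, a 42 x 42 mm ribbed plate on the left (+y) end of the rocking lever, 93 mm from the pivot; at rest at about (48, 190, 98) mm of the feeder. It moves with the lever: fully pressed it is about 32 mm lower. A spring resists with about 2 N at the start and 5 N at full travel.
- gate_edge (a point): Middle of the lower edge of the gate, a 60 mm wide, 4 mm thick plate that hangs from the right end of the lever in front of the bar; closed it hangs 5 mm above the feed plate at about (52, 0, 49) mm of the feeder.
- rocker (a joint): Angle of the rocking lever in rad: 0 = gate shut (paddle up), 0.35 = paddle pressed fully down, gate about 35 mm up at its middle (the bar gets through from about 0.2). The spring shuts the gate when the paddle is let go; a hinge along the feeder's x, at (48, 97, 89) mm of the feeder.
- round_bar: Plain round steel bar, 16 mm diameter, 140 mm long, 0.16 to 0.32 kg, that lies across the feed plate behind the gate, parallel to the feeder's y, at first. Origin on its cylinder surface at mid-length (so it turns with the bar as it rolls); its y axis is the bar's axis.
- bar_center (a point): Centre of the round bar; its y axis is the bar's axis; the ends are 70 mm to either side. At first at about (62, 0, 54) mm of the feeder; after rolling down, against the lip, at about (-52, 0, 30) mm; it then still has about 40 mm to go to the stop. Its left end then overhangs the lip's end by 50 mm, and by 10 mm when the bar is home.
- fume_hood: Fixed fume extraction hood hanging above the back of the table, to the right of the feeder: 210 (x) x 335 (y) mm, its lowest edge 380 mm above the table. Origin at the middle of its underside. The wrist must pass in front of it (robot side), not through it.
- hex_nut: Hexagon nut, 27 x 31 x 15 mm, loose on the table left of the lower end of the feeder; leave alone. Origin under its centre.
- gas_nozzle: Copper gas nozzle, 25 x 68 x 25 mm, lying loose on the table left of the paddle; leave alone. Origin under its centre.
- flat_offcut: Flat steel offcut, 30 x 85 x 6 mm, lying loose on the table to the right of the feeder; leave alone. Origin under its centre.

How it is judged:
On the way, in this order (a step that is already met when the one before it is completed fails the run):
1. the paddle is pressed down and the gate is up (value of joint rocker above 0.24 rad), for 0.1 s.
2. the bar lies at the lip, short of the stop, and the gate has dropped shut (x of bar_center in the frame of feeder between -0.062 and -0.042 m and z of bar_center in the frame of feeder below 0.04 m and value of joint rocker below 0.05 rad), for 0.2 s.
3. the bar butts against the end stop (x of bar_center in the frame of feeder between -0.062 and -0.042 m and z of bar_center in the frame of feeder below 0.04 m and y of bar_center in the frame of stop_face below 0.074 m), for 0.2 s.
At the end, for the whole second after the job is handed in: The bar lies at rest on the feed plate against the lip (axis within 10 mm of its line, parallel within 0.08 rad), its end within 4 mm of the end stop, and the gate is shut (rocker below 0.05 rad) (all of step 3 and value of joint rocker below 0.05 rad and angle between the y axis of bar_center and the y axis of feeder, either way round below 0.08 rad and linear speed of round_bar below 0.02 m/s); the robot touches nothing.
It fails at once if the bar is touched while it is still behind the gate (contact force between the fingers and round_bar above 0.5 N and x of bar_center in the frame of feeder above 0.035 m).
It fails at once if the bar is lifted off the feed plate (z of bar_center in the frame of feeder above 0.085 m or (x of bar_center in the frame of feeder below -0.02 m and z of bar_center in the frame of feeder above 0.052 m)).
It fails at once if one of the small parts around the feeder is disturbed (distance of any of hex_nut, gas_nozzle, flat_offcut from where it was at the start of the episode above 0.02 m).
It also fails if it takes over 48 s, if anything falls off the work surface, if the arm or the gripper's body presses on something with over 40 N, if the wrist force passes 120 N, or if a joint passes its speed limit or range.

## Working session

There is one attempt and no reset: what is moved stays moved. The work goes in short steps, Python scripts to look and compute and a tool call to move; the robot and the scene stay as the last step left them, time stands still between calls to the robot, and variables do not carry over. Pictures are saved under pics/ and viewed, at most 10 in all, crops included, and the job is handed in when it is done.

Besides the shell and the picture viewer there is one more tool, called as name(argument=value, ...), one argument or row to a line, values as JSON. jog_arm: Moves the arm, as the interface text tells. Its arguments: {"type":"object","properties":{"targets":{"type":"array","items":{"type":"object","properties":{"xyz":{"type":"array","items":{"type":"number"}},"yaw":{"type":"number"}}}},"grip":{"type":"number"},"newtons":{"type":"number"}},"required":["targets"]}

```bash
mkdir -p pics; cat > h.py <<'E'
from cell import *
import numpy as np, cv2
def P(n):
    p=camera_params(n); R=np.array(p["rotation"]); 
    if R.shape!=(3,3): R=cv2.Rodrigues(R)[0]
    K=np.array([[p["fx"],0,p["cx"]],[0,p["fy"],p["cy"]],[0,0,1]]); return K,np.array(p["dist_coeffs"]),R,np.array(p["eye"])
def cloud(n,dep):
    K,d,R,e=P(n); h,w=dep.shape
    uv=np.stack(np.meshgrid(np.arange(w),np.arange(h)),-1).reshape(-1,1,2).astype(float)
    xy=cv2.undistortPoints(uv,K,d).reshape(h,w,2)
    c=np.stack([xy[...,0]*dep,-xy[...,1]*dep,-dep],-1)
    return c@R.T+e
def ray(n,u,v,z):
    K,d,R,e=P(n); x,y=cv2.undistortPoints(np.array([[[u,v]]],float),K,d).ravel()
    r=R@np.array([x,-y,-1]); return e+r*(z-e[2])/r[2]
def proj(n,p):
    K,d,R,e=P(n); c=(np.atleast_2d(p)-e)@R; c=c*[1,-1,-1]
    return cv2.projectPoints(c,np.zeros(3),np.zeros(3),K,d)[0].reshape(-1,2)
E
python3 - <<'E'
from h import *
s=sense(); print(s)
for n in("side","top"):
    im,dp=get_image(n); cv2.imwrite(f"pics/{n}0.png",im); np.savez(f"{n}0.npz",im=im,dp=dp); print(n,camera_params(n),dp[dp>0].min(),dp.max())
E
```

```text
{'t': 0.0, 'joint_positions': array([-1.18904799,  0.46835146, -0.01160294,  1.60361717,  0.00597142,
        1.07142248, -0.05630366]), 'dq': array([ 0.00053273,  0.00039004, -0.00054995,  0.00032184,  0.00020905,
        0.00021442,  0.00025099]), 'joint_torque': array([-1.05038316e-04, -5.20581007e+01, -1.25081927e-02, -2.43765539e+01,
       -5.66131482e-02,  1.71117025e-02,  1.50655733e-04]), 'ee_pos': array([0.26764988, 0.5916187 , 0.17625977]), 'eef_rot': array([-6.62255645e-01, -3.07071461e+00,  2.73655958e-03]), 'ft_force': array([ 0.06922705,  0.92998901, -1.04213509]), 'torque': array([-0.0044003 ,  0.01304772, -0.00118985]), 'finger_force': 0.0, 'finger_gap': 1.0017977582205733}
side {'fx': 498.6732443843343, 'fy': 498.6732443843343, 'cx': 255.4271810649807, 'cy': 189.3865728675656, 'dist_coeffs': array([-0.1479852,  0.       ,  0.       ,  0.       ,  0.       ]), 'eye': array([-0.29835246, -0.2378319 ,  1.31010089]), 'rotation': array([ 0.65382772, -0.39139888, -1.08292176])} 0.7091396 2.71356
top {'fx': 442.90910218309426, 'fy': 442.90910218309426, 'cx': 253.27873848598847, 'cy': 195.7185916557895, 'dist_coeffs': array([0.01570079, 0.        , 0.        , 0.        , 0.        ]), 'eye': array([0.46366836, 0.17887621, 1.44146842]), 'rotation': array([ 0.06710881, -0.04656456, -1.55831787])} 0.41095853 2.3189878
```

View pics/top0.png

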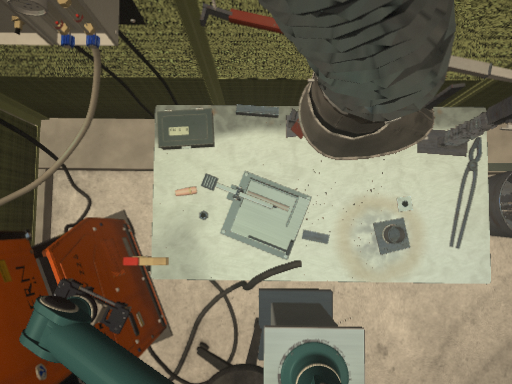

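View pics/side0.png

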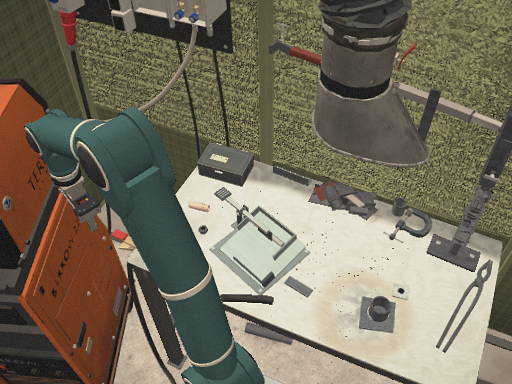

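The top view shows the feeder near px (265,215), paddle (210,182), nozzle (187,191), nut (203,215) and offcut (315,237). The side view shows the same parts with the hood to the right. Next I'll zoom in and use depth to get the feeder pose.

```bash
python3 - <<'E'
from h import *
ims=[]
for n,(a,b,c,d) in {"top":(165,165,335,265),"side":(185,180,325,300)}.items():
    D=np.load(n+"0.npz"); im,dp=D["im"],D["dp"]; C=cloud(n,dp)
    crop=im[b:d,a:c]; cr=cv2.resize(crop,None,fx=4.5 if n=="top" else 5,fy=4.5 if n=="top" else 5,interpolation=cv2.INTER_CUBIC)
    cv2.imwrite(f"pics/{n}c.png",cr)
    z=C[b:d,a:c,2]; print(n,"table z",np.median(z[(abs(z)<.02)]))
    # paddle
    m=(C[...,2]>.08)&(C[...,2]<.11); m[:b]=0;m[d:]=0;m[:,:a]=0;m[:,c:]=0
    k,l,st,ce=cv2.connectedComponentsWithStats(m.astype(np.uint8))
    for i in range(1,k):
        if st[i,4]>15:
            p=C[l==i]; print("comp",st[i],ce[i].round(1),p.mean(0).round(4),p.min(0).round(3),p.max(0).round(3))
D=np.load("top0.npz");C=cloud("top",D["dp"])
np.set_printoptions(linewidth=250)
print((C[168:262:3,192:320:4,2]*1000).round().astype(int))
E
```

```text
top table z -0.0008720778966190279
comp [201 173  76  36 532] [231.6 190.2] [0.5774 0.2636 0.0946] [0.525 0.127 0.081] [0.629 0.358 0.106]
comp [249 178  17   8  24] [257.3 181.5] [0.6063 0.1854 0.0826] [0.596 0.162 0.081] [0.617 0.211 0.086]
comp [287 193  12   5  16] [292.3 195.2] [0.5653 0.0773 0.0823] [0.56 0.06 0.08] [0.572 0.094 0.085]
side table z 0.00024555147809612876
comp [214 187  58  48 484] [240.4 208.9] [0.5687 0.2518 0.0939] [0.519 0.124 0.08 ] [0.629 0.358 0.103]
comp [257 205  26  20  44] [270.  215.1] [0.5925 0.1594 0.0826] [0.573 0.11  0.08 ] [0.615 0.212 0.088]
comp [285 228  11  10  25] [290.9 231.8] [0.5595 0.0744 0.0823] [0.545 0.058 0.08 ] [0.568 0.097 0.086]
[[-6  1 -5 ... -3 -4 -3]
 [ 2 -7 -5 ... -1 -1 -2]
 [ 0  1 -4 ... -2 -3  1]
 ...
 [ 1  2 -4 ...  0  1 -1]
 [-5  4  6 ...  2 -3 -5]
 [ 0 -5  3 ...  1  2 -2]]
```

View pics/topc.png

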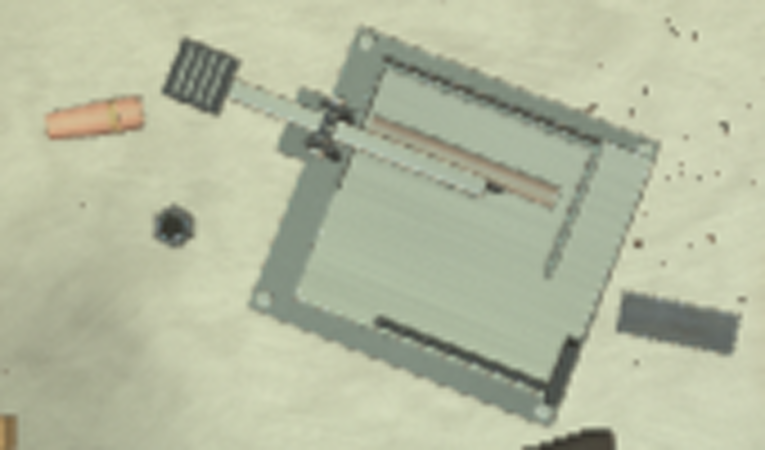

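The crop shows (crop px) the paddle centre at (202,76), lip from (378,321) to (548,388), stop (565,370), and bar ends (375,122) and (560,198). I'll cast these as rays and fit the pose.

```bash
python3 - <<'E'
from h import *
f=lambda x,y:(x/4.5+165-.4,y/4.5+165-.4)
D={"top":np.load("top0.npz"),"side":np.load("side0.npz")}
pts=[("paddle",f(202,76),(.048,.190,.098)),("lipL",f(377,320),(-.065,.020,.031)),("lipR",f(549,388),(-.065,-.115,.031)),("bwL",f(386,60),(.108,.080,.083)),("bwR",f(603,144),(.108,-.080,.083)),("swR",f(548,276),(.012,-.08,.063))]
W=[ray("top",*p,q[2])[:2] for _,p,q in pts]; F=[q[:2] for _,_,q in pts]
W=np.array(W);F=np.array(F)
A=F-F.mean(0);B=W-W.mean(0)
th=np.arctan2((A[:,0]*B[:,1]-A[:,1]*B[:,0]).sum(),(A*B).sum())
R=np.array([[np.cos(th),-np.sin(th)],[np.sin(th),np.cos(th)]]);t=W.mean(0)-R@F.mean(0)
print("th",th,"t",t); print(np.c_[W,(F@R.T+t-W)*1000].round(3))
# corners for check
for p in[(360,25),(660,143),(553,427),(250,303)]:print(((ray("top",*f(*p),.006)[:2]-t)@R*1000).round(1))
q=[("hex",f(174,226),.015),("nozA",f(47,125),.012),("nozB",f(143,112),.012),("barL",f(375,122),.054),("barR",f(560,198),.054)]
for n,p,z in q:
    w=ray("top",*p,z)[:2];print(n,w.round(3),((w-t)@R*1000).round(1))
np.savez("pose.npz",R=R,t=t,th=th)
# paddle from the side depth
C=cloud("side",D["side"]["dp"]);Ct=cloud("top",D["top"]["dp"])
for n,c in(("side",C),("top",Ct)):
    fx=(c[...,:2]-t)@R; m=(abs(fx[...,0]-.048)<.03)&(abs(fx[...,1]-.19)<.035)&(c[...,2]>.07)&(c[...,2]<.12)
    print(n,m.sum(),fx[m].mean(0),np.median(c[m][:,2]),fx[m].min(0),fx[m].max(0))
    a=((fx[...,0]>-.072)&(fx[...,0]<-.06)&(fx[...,1]<.03)&(fx[...,1]>-.12))&(c[...,2]>0.01)&(c[...,2]<.06)
    print("lip z",np.percentile(c[a][:,2],[50,90]))
def w(x,y):return (R@np.array([x,y])+t).round(4)
print("paddle",w(.048,.19),"lip_end",w(-.065,.02),"bar L end at lip",w(-.052,.07),"stop",w(-.052,-.11))
s=sense();Rt=cv2.Rodrigues(s["eef_rot"])[0];print(Rt.round(3))
E
```

```text
th -0.37023867290606055 t [0.49030253 0.17189256]
[[ 0.603  0.331  0.642  0.394]
 [ 0.439  0.212 -1.664  2.07 ]
 [ 0.393  0.091 -4.466 -2.341]
 [ 0.617  0.207  2.821  0.493]
 [ 0.561  0.058  0.976  0.149]
 [ 0.471  0.094  1.692 -0.765]]
[129.7 110.2]
[ 130.7 -122.7]
[ -86.9 -125.9]
[-86.1 108.3]
hex [0.504 0.359] [-55.2 178.9]
nozA [0.575 0.452] [-22.1 292. ]
nozB [0.586 0.383] [ 12.4 231.3]
barL [0.577 0.215] [65.1 71.1]
barR [0.525 0.085] [ 63.8 -68.2]
side 155 [0.04418744 0.1847941 ] 0.09697202746980382 [0.02335513 0.15692989] [0.06760767 0.21273076]
lip z [0.02170425 0.03301756]
top 208 [0.04739923 0.18729041] 0.0961322879843044 [0.02691368 0.15611521] [0.06860638 0.21100992]
lip z [0.028578   0.03718779]
paddle [0.6038 0.3317] lip_end [0.4369 0.2141] bar L end at lip [0.4672 0.256 ] stop [0.402  0.0882]
[[-0.911  0.412 -0.001]
 [ 0.412  0.911 -0.002]
 [-0.    -0.002 -1.   ]]
```

View pics/sidec.png

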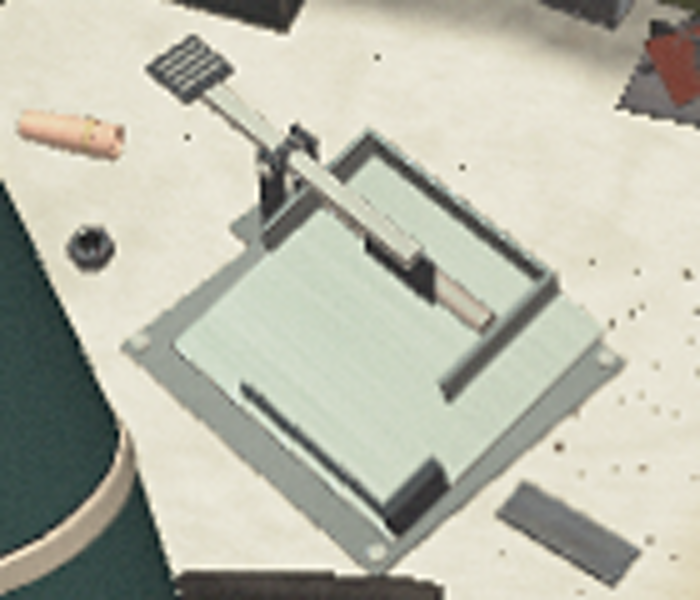

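Pose fit is consistent: residuals are 5 mm or less, paddle height is right, and the bar ends measure 139 mm apart. Moving above the paddle with fingers closed.

jog_arm(
  targets=[
    {"xyz": [-0.05, -0.012, 0], "yaw": 0},
    {"xyz": [-0.1, -0.024, 0], "yaw": 0},
    {"xyz": [-0.15, -0.036, 0], "yaw": 0},
    {"xyz": [-0.2, -0.048, 0], "yaw": 0},
    {"xyz": [-0.25, -0.06, 0], "yaw": -1},
    {"xyz": [-0.3, -0.072, 0], "yaw": -2},
    {"xyz": [-0.35, -0.084, 0], "yaw": -3},
    {"xyz": [-0.39, -0.093, 0.01], "yaw": -3},
    {"xyz": [-0.413, -0.0985, 0.03], "yaw": -3},
    {"xyz": [-0.413, -0.0985, 0.04], "yaw": -3},
  ],
  grip=0,
  newtons=10,
)

```text
t: 1.35
ee_pos: [0.6034, 0.3303, 0.1345]
eef_rot: [-0.586, -3.084, 0.004]
ft_force: [0.2, -0.8, 0.3]
finger_gap: 0.003
finger_force: 0.0
```

jog_arm(
  targets=[
    {"xyz": [0, 0, 0], "yaw": 0},
    {"xyz": [0, 0, 0], "yaw": 0},
    {"xyz": [0, 0, 0], "yaw": 0},
  ],
)

```text
t: 1.72
ee_pos: [0.6031, 0.3338, 0.1381]
eef_rot: [0.579, 3.087, 0.002]
ft_force: [0.4, 0.1, 0.6]
finger_gap: 0.004
finger_force: 0.0
```

```bash
python3 - <<'E'
from h import *
p=np.load("pose.npz");s=sense();print(s["ee_pos"],s["ft_force"],s["finger_gap"]);print("feeder",((s["ee_pos"][:2]-p["t"])@p["R"]).round(4))
print(cv2.Rodrigues(s["eef_rot"])[0].round(3))
im,d=get_image("side");cv2.imwrite("pics/s1.png",cv2.resize(im[130:310,150:340],None,fx=4,fy=4)[:600,:760][:600])
E
```

```text
[0.60309187 0.3337832  0.13810403] [0.43244482 0.09938884 0.56461337] 0.004433675154208124
feeder [0.0466 0.1917]
[[-0.932  0.362  0.001]
 [ 0.362  0.932  0.001]
 [-0.     0.001 -1.   ]]
```

View pics/s1.png

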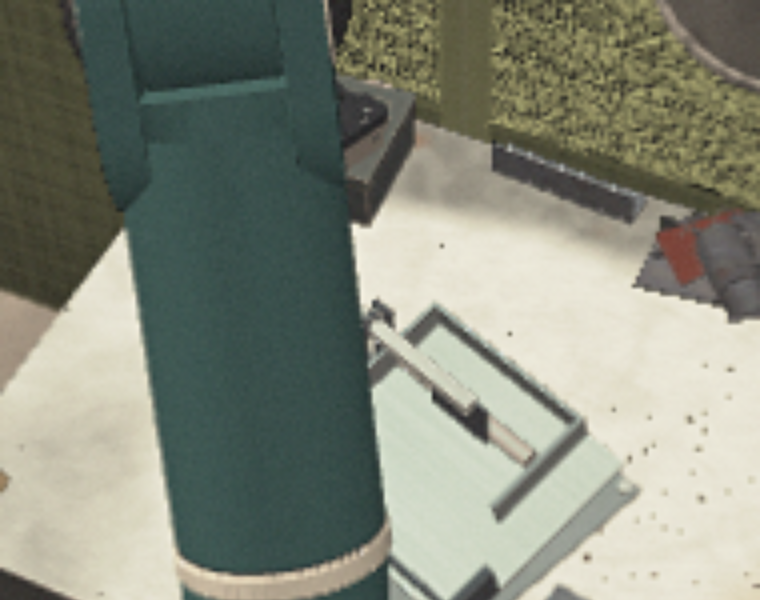

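The arm hides the paddle, but the bar is still behind the closed gate (crop px ~(500,430)). The tool axes now match the feeder's, with the TCP 2 mm from paddle centre. Pressing.

jog_arm(
  targets=[
    {"xyz": [0, 0, 0.02], "yaw": 0},
    {"xyz": [0, 0, 0.035], "yaw": 0},
    {"xyz": [0, 0, 0.045], "yaw": 0},
    {"xyz": [0, 0, 0.055], "yaw": 0},
    {"xyz": [0, 0, 0.065], "yaw": 0},
    {"xyz": [0, 0, 0.07], "yaw": 0},
    {"xyz": [0, 0, 0.07], "yaw": 0},
    {"xyz": [0, 0, 0.07], "yaw": 0},
    {"xyz": [0, 0, 0.07], "yaw": 0},
    {"xyz": [0, 0, 0.07], "yaw": 0},
  ],
)

```text
t: 3.02
ee_pos: [0.6038, 0.3323, 0.0675]
eef_rot: [0.582, 3.087, 0.001]
ft_force: [-0.4, -0.2, 0.6]
finger_gap: 0.009
finger_force: 0.0
```

```bash
python3 - <<'E'
from h import *
im,d=get_image("side");cv2.imwrite("pics/s2.png",cv2.resize(im[190:310,200:340],None,fx=5,fy=5))
s=sense();print(s["ee_pos"],s["ft_force"])
E
```

```text
[0.60375759 0.33231445 0.06746645] [ 0.24281842 -0.9860187   0.12839582]
```

View pics/s2.png

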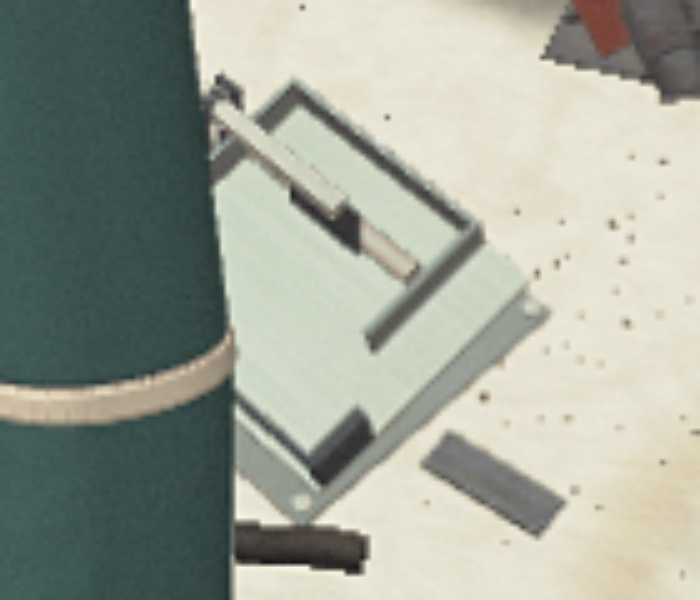

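The gate is still shut at crop px (330,215) and the tool reads no force, so the fingertips missed the paddle. Checking from the top.

```bash
python3 - <<'E'
from h import *
im,d=get_image("top");cv2.imwrite("pics/t2.png",cv2.resize(im[130:290,150:340],None,fx=3.7,fy=3.7));np.savez("top2.npz",im=im,dp=d)
s=sense();print(proj("top",s["ee_pos"]),proj("side",s["ee_pos"]), s["joint_positions"])
im,d=get_image("side");np.savez("side2.npz",im=im,dp=d)
E
```

```text
[[210.23662365 182.33616422]] [[223.25060678 198.33498316]] [-0.60471099  0.64438365  0.07706956  1.58337726 -0.05836689  0.91568131
  0.69083737]
```

View pics/t2.png

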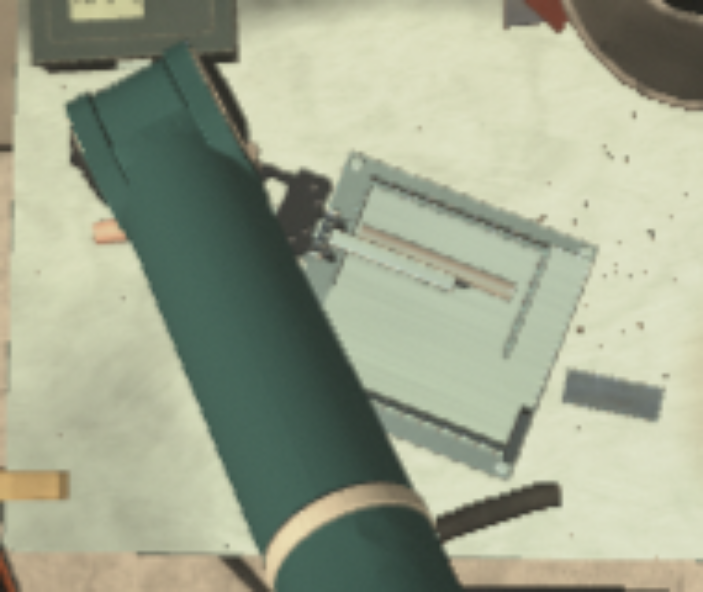

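The arm is over the paddle in this view and the visible gripper body ends near crop px (310,200). The gate is still shut at (455,285). I'll compare the gripper's seen position and height with the reported TCP, before and now.

```bash
python3 - <<'E'
from h import *
np.set_printoptions(linewidth=220,suppress=True)
p=np.load("pose.npz");R,t=p["R"],p["t"]
for n in("top","side"):
    D=np.load(n+"2.npz");D0=np.load(n+"0.npz");C=cloud(n,D["dp"]);f=np.concatenate([(C[...,:2]-t)@R,C[...,2:]],-1)
    ch=(np.abs(D["dp"]-D0["dp"])>.03)&(D["dp"]>0)
    m=ch&(abs(f[...,0]-.047)<.06)&(f[...,1]>.06)&(f[...,1]<.32)&(C[...,2]>.05)&(C[...,2]<.35)
    q=f[m];print(n,m.sum())
    for zlo in np.arange(.04,.34,.02):
        k=(q[:,2]>=zlo)&(q[:,2]<zlo+.02)
        if k.sum()>2:print(round(zlo,2),k.sum(),(q[k].min(0)*1000).round(),(q[k].max(0)*1000).round())
# start pose: gripper in side view
D0=np.load("side0.npz");C=cloud("side",D0["dp"]);e=np.array([.2676,.5916,.1763]);print("start TCP px",proj("side",e),proj("top",e))
ax=np.array([-.911,.412,0]);ay=np.array([.412,.911,0]);q=C-e
m=(abs(q@ax)<.1)&(abs(q@ay)<.13)&(q[...,2]>-.05)&(q[...,2]<.3)
Q=np.stack([q@ax,q@ay,q[...,2]],-1)[m]
for z in np.arange(-.05,.2,.01):
    k=(Q[:,2]>=z)&(Q[:,2]<z+.01)
    if k.any():print(round(z,2),k.sum(),(Q[k].min(0)*1000).round(),(Q[k].max(0)*1000).round())
im=D0["im"];u,v=proj("side",e)[0].astype(int);cv2.imwrite("pics/g.png",cv2.resize(im[v-50:v+40,max(u-70,0):u+60],None,fx=5,fy=5))
E
```

```text
top 271
0.2 6 [ 74. 131. 203.] [ 75. 155. 212.]
0.22 245 [ 18.  95. 221.] [ 79. 285. 240.]
0.24 4 [ 56. 118. 241.] [ 70. 153. 254.]
0.26 3 [ 67. 150. 262.] [ 73. 151. 279.]
0.28 10 [ 67. 151. 280.] [ 79. 158. 285.]
side 181
0.18 14 [ 39. 100. 193.] [ 76. 106. 200.]
0.2 25 [ 38.  95. 201.] [ 81. 143. 219.]
0.22 134 [ 31.  90. 220.] [ 77. 137. 239.]
start TCP px [[ 89.12654205 225.80499287]] [[111.90975573 295.8498318 ]]
-0.05 70 [ 43.  73. -50.] [100. 130. -40.]
-0.04 31 [ 50.  77. -40.] [100. 128. -30.]
-0.03 20 [ 53.  80. -30.] [ 98. 128. -22.]
-0.02 26 [ 46.  71. -19.] [100. 129. -10.]
-0.01 84 [ 50.  73. -10.] [ 99. 130.  -0.]
0.0 25 [48. 86.  0.] [ 99. 130.  10.]
0.01 35 [64. 84. 10.] [ 99. 128.  20.]
0.02 35 [60. 87. 20.] [100. 129.  29.]
0.03 38 [60. 91. 30.] [ 99. 129.  39.]
0.04 68 [ -8. -66.  40.] [100. 129.  50.]
0.05 37 [-11. -64.  51.] [100. 129.  60.]
0.06 37 [ -9. -64.  60.] [ 98. 129.  69.]
0.07 41 [ -8. -67.  70.] [100. 128.  80.]
0.08 38 [-10. -67.  80.] [ 99. 129.  90.]
0.09 46 [-11. -68.  90.] [ 99. 127. 100.]
0.1 38 [ -9. -67. 100.] [100. 129. 110.]
0.11 26 [ 69. 100. 110.] [ 99. 129. 120.]
0.12 42 [-26. -88. 120.] [100. 130. 130.]
0.13 112 [-28. -93. 130.] [100. 130. 140.]
0.14 144 [-27. -94. 140.] [100. 130. 150.]
0.15 103 [-29. -98. 150.] [ 99. 127. 160.]
0.16 341 [ -29. -102.  160.] [ 99. 130. 170.]
0.17 153 [ -29. -101.  170.] [ 98. 129. 180.]
0.18 74 [-19. -46. 180.] [100. 129. 190.]
0.19 80 [-19. -44. 190.] [100. 127. 200.]
```

View pics/g.png

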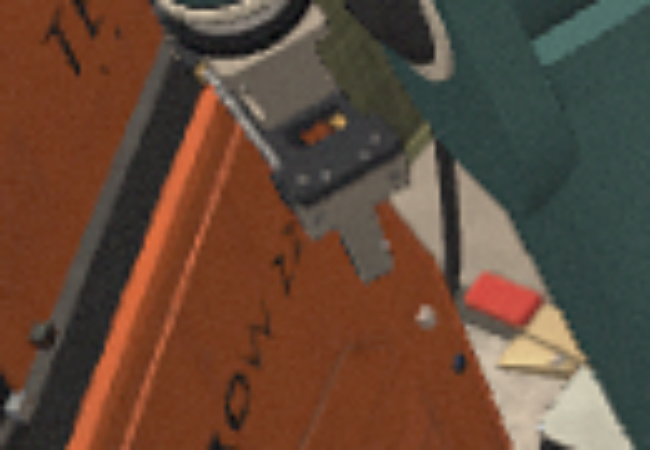

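The close-up shows the real finger end (crop px (375,275)) sits about 40 mm above the reported TCP, with no sideways offset. So the fingertips are now at z≈0.108, just over the paddle. I'll press further in steps and use force contact to confirm the offset.

jog_arm(
  targets=[
    {"xyz": [0, 0, 0.005], "yaw": 0},
    {"xyz": [0, 0, 0.01], "yaw": 0},
    {"xyz": [0, 0, 0.014], "yaw": 0},
    {"xyz": [0, 0, 0.014], "yaw": 0},
  ],
)

```text
t: 3.68
ee_pos: [0.6039, 0.3327, 0.0532]
eef_rot: [0.581, 3.087, 0.001]
ft_force: [0.1, 0.9, 2.7]
finger_gap: 0.003
finger_force: 1.3
```

jog_arm(
  targets=[
    {"xyz": [0, 0, 0.004], "yaw": 0},
    {"xyz": [0, 0, 0.004], "yaw": 0},
  ],
)

```text
t: 3.92
ee_pos: [0.6039, 0.3327, 0.0492]
eef_rot: [0.581, 3.087, 0.001]
ft_force: [0.7, 1.6, 3.0]
finger_gap: 0.003
finger_force: 1.6
```

jog_arm(
  targets=[
    {"xyz": [0, 0, 0.008], "yaw": 0},
    {"xyz": [0, 0, 0.015], "yaw": 0},
    {"xyz": [0, 0, 0.02], "yaw": 0},
    {"xyz": [0, 0, 0.02], "yaw": 0},
    {"xyz": [0, 0, 0.02], "yaw": 0},
    {"xyz": [0, 0, 0.02], "yaw": 0},
    {"xyz": [0, 0, 0.02], "yaw": 0},
    {"xyz": [0, 0, 0.02], "yaw": 0},
  ],
)

```text
t: 4.92
ee_pos: [0.6035, 0.3309, 0.0302]
eef_rot: [-0.583, -3.086, 0.003]
ft_force: [-3.9, -2.5, 13.3]
finger_gap: 0.004
finger_force: 5.4
```

```bash
python3 - <<'E'
from h import *
im,d=get_image("side");cv2.imwrite("pics/s3.png",cv2.resize(im[190:310,200:340],None,fx=5,fy=5))
s=sense();print(s["ee_pos"],s["ft_force"])
E
```

```text
[0.60346626 0.33083426 0.03018385] [-3.62462034 -2.73729108 12.84006748]
```

View pics/s3.png

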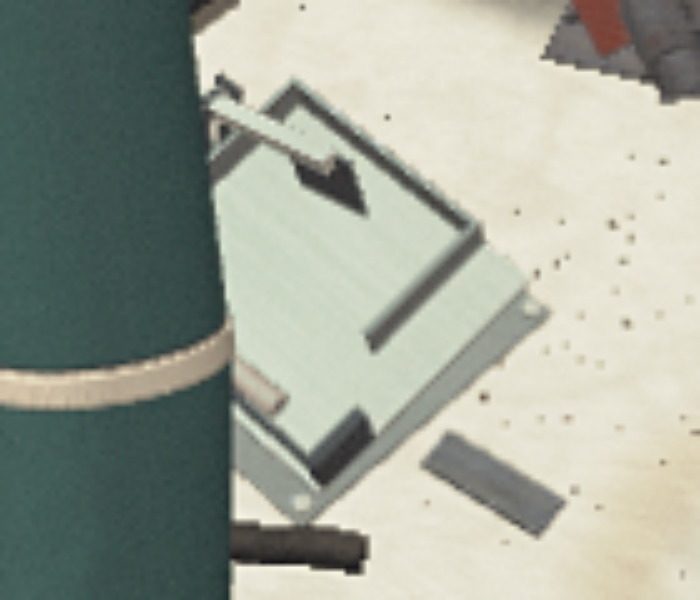

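Gate is up at (330,185) and the bar has rolled to the lip, with its end at (275,405). 13 N means the lever is at the end of its travel, and it supports a tip offset of ≈ 41 mm. Releasing, then moving over beside the bar's left end.

jog_arm(
  targets=[
    {"xyz": [0, 0, -0.01], "yaw": 0},
    {"xyz": [0, 0, -0.022], "yaw": 0},
    {"xyz": [0, 0, -0.035], "yaw": 0},
    {"xyz": [0, 0, -0.06], "yaw": 0},
    {"xyz": [0, 0, -0.09], "yaw": 0},
    {"xyz": [0.04, -0.025, -0.09], "yaw": 0},
    {"xyz": [0.08, -0.05, -0.09], "yaw": 0},
    {"xyz": [0.101, -0.065, -0.09], "yaw": 0},
    {"xyz": [0.101, -0.065, -0.09], "yaw": 0},
    {"xyz": [0.101, -0.065, -0.09], "yaw": 0},
  ],
)

```text
t: 6.22
ee_pos: [0.4865, 0.308, 0.1191]
eef_rot: [0.583, 3.087, -0.001]
ft_force: [-0.4, 0.6, -1.4]
finger_gap: 0.005
finger_force: 0.0
```

```bash
python3 - <<'E'
from h import *
p=np.load("pose.npz");R,t=p["R"],p["t"]
s=sense();print(s["ee_pos"],s["ft_force"],"feeder",((s["ee_pos"][:2]-t)@R).round(4))
print(cv2.Rodrigues(s["eef_rot"])[0].round(3))
o=[]
for n in("side","top"):
    im,d=get_image(n);u,v=proj(n,[*(R@[-.05,0.03]+t),.03])[0].astype(int);o.append(cv2.resize(im[v-50:v+50,u-50:u+50],(400,400)));np.savez(n+"4.npz",im=im,dp=d)
    C=cloud(n,d);f=(C[...,:2]-t)@R
    m=(abs(f[...,0]+.052)<.008)&(C[...,2]>.028)&(C[...,2]<.046)&(f[...,1]>-.1)&(f[...,1]<.1)
    print(n,m.sum(),f[m][:,1].min(),f[m][:,1].max(),(f[m].mean(0)*1000).round(1),np.median(C[m][:,2]))
cv2.imwrite("pics/s4.png",np.hstack(o))
E
```

```text
[0.48654684 0.30795705 0.11914196] [-0.35469032  0.60507439 -1.35157069] feeder [-0.0527  0.1255]
[[-0.931  0.365 -0.   ]
 [ 0.365  0.931 -0.001]
 [-0.    -0.001 -1.   ]]
side 66 -0.09139729272998173 -0.012972743448517073 [-53.8 -46.9] 0.035156050898286884
top 156 -0.06631302398918723 0.036943279995382376 [-51.9 -14. ] 0.035109017590175484
```

View pics/s4.png

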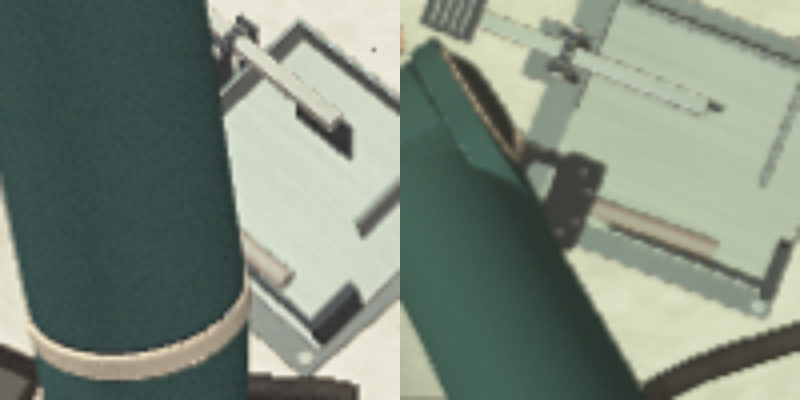

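In the pictures the gate is shut again and the bar lies at the lip. Its right end measures y≈-67 mm, so its left end is at about +72. The fingers' near face is at y≈107, so there's clearance to descend.

jog_arm(
  targets=[
    {"xyz": [0, 0, 0.03], "yaw": 0},
    {"xyz": [0, 0, 0.06], "yaw": 0},
    {"xyz": [0, 0, 0.09], "yaw": 0},
    {"xyz": [0, 0, 0.11], "yaw": 0},
    {"xyz": [0, 0, 0.12], "yaw": 0},
    {"xyz": [0, 0, 0.128], "yaw": 0},
    {"xyz": [0, 0, 0.128], "yaw": 0},
  ],
)

```text
t: 7.2
ee_pos: [0.486, 0.3084, -0.009]
eef_rot: [-0.582, -3.087, 0.0]
ft_force: [-0.8, -0.0, 0.3]
finger_gap: 0.003
finger_force: 0.0
```

jog_arm(
  targets=[
    {"xyz": [0, -0.01, 0], "yaw": 0},
    {"xyz": [0, -0.02, 0], "yaw": 0},
    {"xyz": [0, -0.028, 0], "yaw": 0},
    {"xyz": [0, -0.034, 0], "yaw": 0},
    {"xyz": [0, -0.038, 0], "yaw": 0},
    {"xyz": [0, -0.042, 0], "yaw": 0},
    {"xyz": [0, -0.042, 0], "yaw": 0},
  ],
)

```text
t: 8.07
ee_pos: [0.471, 0.2696, -0.0086]
eef_rot: [0.582, 3.087, 0.001]
ft_force: [1.8, 0.9, 0.7]
finger_gap: 0.005
finger_force: 0.5
```

jog_arm(
  targets=[
    {"xyz": [0, -0.004, 0], "yaw": 0},
    {"xyz": [0, -0.008, 0], "yaw": 0},
    {"xyz": [0, -0.012, 0], "yaw": 0},
    {"xyz": [0, -0.016, 0], "yaw": 0},
    {"xyz": [0, -0.02, 0], "yaw": 0},
    {"xyz": [0, -0.023, 0], "yaw": 0},
    {"xyz": [0, -0.026, 0], "yaw": 0},
    {"xyz": [0, -0.028, 0], "yaw": 0},
    {"xyz": [0, -0.03, 0], "yaw": 0},
    {"xyz": [0, -0.03, 0], "yaw": 0},
  ],
)

```text
t: 9.32
ee_pos: [0.4601, 0.2414, -0.0086]
eef_rot: [0.582, 3.087, 0.001]
ft_force: [3.1, 3.2, 1.7]
finger_gap: 0.007
finger_force: 2.1
```

jog_arm(
  targets=[
    {"xyz": [0, -0.001, 0], "yaw": 0},
    {"xyz": [0, -0.002, 0], "yaw": 0},
    {"xyz": [0, -0.003, 0], "yaw": 0},
    {"xyz": [0, -0.004, 0], "yaw": 0},
    {"xyz": [0, -0.004, 0], "yaw": 0},
  ],
)

```text
t: 9.95
ee_pos: [0.4588, 0.238, -0.0086]
eef_rot: [0.581, 3.086, 0.001]
ft_force: [3.8, 3.0, 1.8]
finger_gap: 0.002
finger_force: 2.4
```

```bash
cat > m.py <<'E'
from h import *
p=np.load("pose.npz");R,t=p["R"],p["t"]
s=sense();print(s["t"],s["ee_pos"],s["ft_force"],"feeder",((s["ee_pos"][:2]-t)@R).round(4), "ft feeder",s["ft_force"][:2]@R)
o=[]
for n in("side","top"):
    im,d=get_image(n);u,v=proj(n,[*(R@[-.05,-0.03]+t),.03])[0].astype(int);o.append(cv2.resize(im[v-50:v+50,u-50:u+50],(400,400),interpolation=cv2.INTER_CUBIC))
cv2.imwrite("pics/last%d.png"%int(s["t"]*10),np.hstack(o))
E
python3 m.py; ls pics
```

```text
9.95 [ 0.45877325  0.23802631 -0.0085694 ] [3.75122933 3.02162932 1.83811586] feeder [-0.0533  0.0502] ft feeder [2.40370969 4.17422388]
g.png
last99.png
s1.png
s2.png
s3.png
s4.png
side0.png
sidec.png
t2.png
top0.png
topc.png
```

jog_arm(
  targets=[
    {"xyz": [0, -0.001, 0], "yaw": 0},
    {"xyz": [0, -0.002, 0], "yaw": 0},
    {"xyz": [0, -0.002, 0], "yaw": 0},
  ],
)

```text
t: 10.42
ee_pos: [0.458, 0.2362, -0.0085]
eef_rot: [0.581, 3.086, 0.001]
ft_force: [3.2, 3.2, 3.3]
finger_gap: 0.008
finger_force: 2.4
```

jog_arm(
  targets=[
    {"xyz": [0, -0.001, 0], "yaw": 0},
    {"xyz": [0, -0.002, 0], "yaw": 0},
    {"xyz": [0, -0.002, 0], "yaw": 0},
  ],
)

```text
t: 10.8
ee_pos: [0.4572, 0.2343, -0.0086]
eef_rot: [0.581, 3.087, 0.001]
ft_force: [3.0, 4.0, 2.4]
finger_gap: 0.006
finger_force: 2.4
```

jog_arm(
  targets=[
    {"xyz": [0, -0.001, 0], "yaw": 0},
    {"xyz": [0, -0.002, 0], "yaw": 0},
    {"xyz": [0, -0.002, 0], "yaw": 0},
  ],
)

```text
t: 11.18
ee_pos: [0.4564, 0.2324, -0.0086]
eef_rot: [0.581, 3.087, 0.001]
ft_force: [3.6, 3.7, 3.2]
finger_gap: 0.003
finger_force: 2.4
```

jog_arm(
  targets=[
    {"xyz": [0, -0.001, 0], "yaw": 0},
    {"xyz": [0, -0.002, 0], "yaw": 0},
    {"xyz": [0, -0.002, 0], "yaw": 0},
  ],
)

```text
t: 11.55
ee_pos: [0.4563, 0.232, -0.0085]
eef_rot: [0.58, 3.086, 0.004]
ft_force: [5.3, 6.4, 1.1]
finger_gap: 0.008
finger_force: 3.9
```

```bash
cat > e.py <<'E'
from h import *
p=np.load("pose.npz");R,t=p["R"],p["t"]
np.set_printoptions(linewidth=200,suppress=True)
s=sense();print("tcp feeder",((s["ee_pos"][:2]-t)@R).round(4))
im,d=get_image("top");C=cloud("top",d)
ys=np.arange(-.13,.075,.004)
px=np.array([proj("top",[*(R@[-.052,y]+t),.038])[0] for y in ys]).round().astype(int)
for y,(u,v) in zip(ys,px):
    q=im[v,u].astype(int); print(f"{y*1000:.0f}:{q[2]-q[0]},{q.sum()//3}",end="  ")
print()
E
python3 e.py
```

```text
tcp feeder [-0.0534  0.0437]
-130:24,206  -126:25,206  -122:17,134  -118:1,87  -114:0,79  -110:1,75  -106:21,161  -102:21,163  -98:26,160  -94:21,163  -90:25,163  -86:21,162  -82:23,162  -78:22,163  -74:22,164  -70:24,160  -66:21,163  -62:23,163  -58:20,158  -54:10,76  -50:3,62  -46:3,61  -42:4,62  -38:4,61  -34:5,62  -30:4,61  -26:5,61  -22:24,119  -18:15,120  -14:5,80  -10:-6,58  -6:-4,48  -2:-4,49  2:-3,49  6:-4,49  10:-4,49  14:-3,50  18:-5,52  22:-6,53  26:-7,55  30:-6,57  34:-7,58  38:-6,60  42:-8,61  46:-8,62  50:-10,66  54:-9,66  58:-10,69  62:-10,69  66:-10,69  70:-11,69  74:-11,71
```

The TCP stalled, force rose to about 8 N, and the bar's colour now runs up to the dark stop. It has butted. Hold briefly, back off, then lift.

jog_arm(
  targets=[
    {"xyz": [0, -0.001, 0], "yaw": 0},
    {"xyz": [0, -0.001, 0], "yaw": 0},
    {"xyz": [0, -0.001, 0], "yaw": 0},
    {"xyz": [0, 0.008, 0], "yaw": 0},
    {"xyz": [0, 0.03, 0], "yaw": 0},
    {"xyz": [0, 0.06, 0], "yaw": 0},
    {"xyz": [0, 0.065, -0.04], "yaw": 0},
    {"xyz": [0, 0.07, -0.09], "yaw": 0},
    {"xyz": [0, 0.1, -0.14], "yaw": 0},
    {"xyz": [0.02, 0.15, -0.17], "yaw": 0},
  ],
)

```text
t: 12.85
ee_pos: [0.4923, 0.3741, 0.1628]
eef_rot: [-0.591, -3.086, 0.005]
ft_force: [0.8, -0.1, -0.5]
finger_gap: 0.004
finger_force: 0.0
```

jog_arm(
  targets=[
    {"xyz": [0.03, 0.05, 0], "yaw": 0},
    {"xyz": [0.06, 0.1, 0], "yaw": 0},
    {"xyz": [0.08, 0.14, 0], "yaw": 0},
    {"xyz": [0.08, 0.14, 0], "yaw": 0},
    {"xyz": [0.08, 0.14, 0], "yaw": 0},
    {"xyz": [0.08, 0.14, 0], "yaw": 0},
  ],
)

```text
t: 13.6
ee_pos: [0.4685, 0.5343, 0.1608]
eef_rot: [-0.586, -3.086, 0.004]
ft_force: [0.9, -0.2, 0.4]
finger_gap: 0.003
finger_force: 0.0
```

```bash
python3 e.py; python3 - <<'E'
from h import *
p=np.load("pose.npz");R,t=p["R"],p["t"]
im,d=get_image("top");C=cloud("top",d);f=(C[...,:2]-t)@R;q=im.astype(int)
m=(q[...,2]-q[...,0]>12)&(q.sum(2)<540)&(abs(f[...,0]+.052)<.03)&(C[...,2]>.02)&(C[...,2]<.06)&(f[...,1]>-.12)&(f[...,1]<.1)
m=cv2.morphologyEx(m.astype(np.uint8),cv2.MORPH_OPEN,np.ones((2,2)))>0
g=f[m];print(m.sum(),np.percentile(g,[1,50,99],axis=0),np.arctan(np.polyfit(g[:,1],g[:,0],1)[0]))
k=(abs(f[...,0]-.048)<.02)&(abs(f[...,1]-.19)<.02)&(C[...,2]>.03);print("paddle z",np.median(C[k][:,2]),k.sum()); print(sense()["ft_force"])
E
```

```text
tcp feeder [-0.1515  0.3299]
-130:24,200  -126:23,201  -122:16,130  -118:3,86  -114:0,80  -110:2,76  -106:22,158  -102:20,160  -98:25,157  -94:21,158  -90:23,158  -86:20,160  -82:23,159  -78:20,159  -74:21,160  -70:24,158  -66:22,160  -62:24,159  -58:21,161  -54:26,158  -50:20,160  -46:28,152  -42:22,161  -38:27,157  -34:22,159  -30:30,153  -26:24,157  -22:31,147  -18:23,158  -14:30,149  -10:24,154  -6:21,159  -2:29,150  2:21,155  6:27,148  10:21,155  14:31,149  18:23,155  22:32,145  26:23,156  30:19,164  34:13,172  38:12,173  42:12,172  46:13,171  50:13,172  54:13,173  58:13,172  62:13,171  66:14,171  70:13,172  74:13,171  
360 [[-0.06330268 -0.11077564]
 [-0.05115984 -0.03234001]
 [-0.02737685  0.06365485]] 0.04859170820101609
paddle z 0.0969068230240211 167
[0.34879584 0.17630983 0.12306027]
```

The bar runs from y≈-108 to +30 mm along the lip line, so it is home. The paddle is back up and the arm is clear.

```bash
python3 -c "
from cell import *
print(finish_job())"
```

```text
the job is handed in; nothing more can be done
None
```

I handed the job in at about 14 s: the bar lies along the lip against the end stop, the gate is shut and the arm is clear; I don't have the judge's result.

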